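Roll the press roller across a battery module to its strap

ROBOT

A 6-joint arm with a two-finger parallel gripper is mounted at the origin on the work surface. World frame = base frame: x ahead of the robot, y to its left, z up, the work surface at z = 0. Lengths are in m, angles in degrees, forces in N, time in s.
With the tool pointing down it reaches from about 0.425 to 1.125 m from the base axis. Payload 14.9 kg.
Tool frame: the origin (TCP) lies between the finger pads, 19 mm behind the fingertips; this is the grasp point; z points along the fingers, y is the line along which they close (so a half turn about z gives the same grasp; the last joint's range is limited). The gripper opens to 91 mm and grips with 3 to 60 N. Pads are 32 mm wide; open, the fingers measure 118 mm over their backs; the gripper's body (76 mm by 178 mm) begins 60 mm behind the grasp point.
Start: joints at [-66.824, 21.709, 99.362, -0, 58.929, -1.908], TCP at [0.297, -0.634, 0.233] pointing down, gripper open.
Joint ranges: [-158.91, 158.91], [-42.39, 125.64], [0.06, 152.35], [-60.88, 240.88], [17.5, 164.5], [-176.32, 176.32]. Speed limits (degrees/s): [108.29, 108.29, 136.94, 180, 180, 180].

INTERFACE

Orientations are given as a 3x3 rotation matrix whose columns are the frame's x, y, z axes.
In Python, from cell import get_state, grab_frame, camera_info, finish_job, spot_in, masks_of, landmark_of gives the robot as it stands. The module is installed in compiled form; this text tells all that it offers.
- The arm moves only by the shell command python3 -m creep 'ROWS' [FORCE]. ROWS is JSON, one flat list of numbers, 7 for each row, row after row: the shift along the tool's x, y, z in units of 0.3 m (1.0 is 0.3 m), then the turn, a rotation vector about the tool's x, y, z in units of pi rad (1.0 is pi rad), then the gripper command: -1 is fully open, 1 is shut, values between are in proportion. In form: [tx, ty, tz, wx, wy, wz, fingers, tx, ty, tz, wx, wy, wz, fingers, ...]. A call has 1 to 5 rows; each row is the pose to reach, as a shift and turn from the pose commanded when the call began, along the tool's axes at that moment, turning the shorter way round; what a row does not reach only later rows make up. A row lasts 1/10 s, in which the tool goes at most 50 mm and 8.59 degrees, less where a joint would pass 70% of its speed; a pose out of reach is approached as far as the arm can. A call with a number of a shift or a turn outside -1 to 1 is refused whole. A call with a gripper value outside its range is refused whole. The fingers move at their own pace and stop on an object; FORCE is the grip in N (left out, the last holds). Time passes only in rows, so rows that repeat a pose let the fingers close. It gives the time, the measured TCP pose, the force, the opening and the grip force at its end, in the units of the state.
- get_state(): the state, without advancing time (a new reading comes with each control period).
- grab_frame(name): name is "scene" or "side" or "wrist"; returns the picture (420x560x3 uint8, blue, green, red); there is no depth.
- camera_info(name): a dict with "K" (3x3 intrinsics, pixels), "k1" (the pictures are not rectified: a ray, as slopes to the right and down, at radius r is drawn at 1 + k1 r^2 times it, then the intrinsics apply), "xyz" and "attitude" of the camera in the world; the wrist camera has in their place "hand_eye" (4x4, takes a point from camera to tool coordinates, whose origin is the TCP and whose axes are the flange's). Camera axes: x right, y down, z forward; pixel columns grow to the right and rows downward; lengths in m; the calibration is good to about 2 mm. A picture is of the moment at which its call begins: read the wrist's pose just before it. camera_info takes no time and is no camera call.
- finish_job(): hands the job in; it is judged then, once.
Trained networks look in the newest picture that a camera, given by its name, has taken for a name from the list of things; names that differ only in an ending like _2 or _b are one class to them, and where a whole thing is asked for, a point or a joint stands for the part that bears it (a point fixed in the world has none). Each returns a list of dicts, best first, with "confidence" (0 to 1); they miss things now and then, are a little off and sometimes report something else, mostly with a low value. They report only what shows in the picture. A call takes as long as a camera call. They do not tell look-alikes from the thing itself.
- spot_in(thing, camera): "extent" ([left, top, width, height] in pixels, round what is visible of it).
- masks_of(thing, camera): "pixels" (420x560 bool, what is visible of it) and "extent" ([left, top, width, height] in pixels, round what is visible of it).
- landmark_of(thing, camera): "position" ([column, row] in pixels: a listed point, or the origin of a listed thing).
The state is a dict: "t": time; "q": joint angles; "qd": joint speeds; "joint_efforts": joint torques, N m; "eef_pos": TCP position; "eef_rot": TCP orientation; "ft_force": force on the tool from outside, world axes, zero at the start; "wrist_torque": the same for the moment, N m; "opening": finger opening in m; "gripper_force": force on a finger pad.
Only numpy, scipy, OpenCV 4.12 (cv2) and the standard library are available. Lean on these libraries where they do the work, as an engineer would, in place of code of your own. Each camera call takes 0.05 s, during which the arm holds its last target. There are 200 camera calls.

TASK

Press down the glued pad on top of the battery module that the roller lies on: with fingertips resting only on the top of the roller, push it so that it rolls across the pad and stops lying lengthwise along the bright metal strap across that same module, with its line of contact on the strap. Never grip the roller, push it from its sides or lift it, leave the loose tools and parts where they are, and finish with the hand clear.

Things in the scene. Friction and masses are not known exactly. Their poses are not given: they have to be found in the camera images.
- module: Black battery module fixed to the bench, 320 (its x) x 220 (its y) x 75 mm high, its flat top being a dark rubber pad at z = 75 mm. Origin: centre of its underside. Its x axis is the length along which the roller travels. Module, strap and roller are level.
- strap: The only bright strip on this module's pad: a bare aluminium strap let in flush with the pad (no step), 24 mm wide (its x) and 190 mm long (its y), parallel to the module's y axis. Origin: centre of its top, at z = 75 mm. It is 90 to 150 mm from the roller's start, on either half: the roller may have to go away from or towards the robot.
- roller: Loose solid grey press roller with steel end caps, 64 mm in diameter, 120 mm long, 0.4 to 0.85 kg, lying on the pad. Origin: centre, on its axis, at z = 107 mm (32 mm above the pad); its top is at z = 139 mm. Its y axis runs along the cylinder; its x and z axes turn as it rolls (z is up at the start). At first it lies within 0.06 rad of parallel to the strap.
- roller_center (a point): The roller's centre again. Driven by a fingertip on its top it rolls without slip, its centre going half as far as the fingertip, which so gets ahead: use several strokes, each from a little behind the top line to a little ahead. Slight rolling resistance: left at rest it stays; let go at 0.1 m/s it runs on about 15 mm.
- socket: Bystander: loose steel wrench socket, 26 mm in diameter, 38 mm high, standing on the pad near a corner of the module's +x end. Origin: centre of its underside.
- driver: Bystander: screwdriver with orange handle, 200 mm, lying on the bench left of the module. Origin: middle of its underside.
- plug: Bystander: orange and black connector block, 60 x 45 x 44 mm, on the bench right of the module. Origin: centre of its underside.
- jar: Bystander: closed jar, 64 mm in diameter, 90 mm high, on the bench right of the module. Origin: centre of its underside.
Not all that is in view belongs to the job. Leave any orange or red look-alike of the roller alone.

How it is judged (in metres and radians):
On the way, in this order (a step that is already met when the one before it is completed fails the run):
1. the roller has rolled, not slid, about a quarter turn (69 to 120 degrees) within 25 to 80 mm of travel (angle between roller's own z axis and vertical between 1.2 and 2.1 rad and distance of roller from where it was at the start of the episode between 0.025 and 0.08 m), for 0.02 s.
2. the roller has rolled on to more than 126 degrees within 55 to 120 mm of travel (angle between roller's own z axis and vertical above 2.2 rad and distance of roller from where it was at the start of the episode between 0.055 and 0.12 m), for 0.02 s.
At the end, for the whole second after the job is handed in: The roller lies at rest on the pad, its centre within 12 mm of the strap's centre line and within 35 mm of the strap's middle lengthwise, its axis within 0.17 rad of the strap's length; socket, screwdriver, connector and jar are within 15 mm of where they were (x of roller in the frame of strap between -0.012 and 0.012 m and y of roller in the frame of strap between -0.035 and 0.035 m and angle between the y axis of roller and the y axis of strap, either way round below 0.17 rad and height (world z) of roller between 0.103 and 0.111 m and linear speed of roller below 0.01 m/s and distance of each of socket, driver, plug, jar from where it was at the start of the episode below 0.015 m); the robot touches nothing.
It fails at once if the roller is lifted more than 12 mm or carried (height (world z) of roller above 0.119 m).
It fails at once if the roller falls off the module (height (world z) of roller below 0.09 m).
It fails at once if the fingers press on the roller's sides instead of its top (TCP lower than 130 mm above the bench while touching it) (contact force between the fingers and roller above 0.3 N and height (world z) of the grasp point below 0.13 m).
It fails at once if a bystander (socket, screwdriver, connector or jar) is disturbed: moved more than 15 mm (distance of any of socket, driver, plug, jar from where it was at the start of the episode above 0.015 m).
It also fails if it takes over 51 s, if anything falls off the work surface, if the arm or the gripper's body presses on something with over 40 N, if the wrist force passes 120 N, or if a joint passes its speed limit or range.

## Working session

There is one attempt and no reset: what is moved stays moved. The work goes in short steps, Python scripts to look and compute and a shell command to move; the robot and the scene stay as the last step left them, time stands still between calls to the robot, and variables do not carry over. Pictures are saved under pics/ and viewed, at most 10 in all, crops included, and the job is handed in when it is done.

```bash
mkdir -p pics; cat > h.py <<'E'
import numpy as np,cv2
from cell import *
def cam(n):
    c=camera_info(n);K=np.array(c["K"]);
    if n=="wrist":
        s=get_state();T=np.array(c["hand_eye"]);R=np.array(s["eef_rot"])
        return K,c["k1"],R@T[:3,:3],R@T[:3,3]+np.array(s["eef_pos"])
    return K,c["k1"],np.array(c["attitude"]),np.array(c["xyz"])
def ray(C,p):
    K,k,R,o=C;u=np.linalg.inv(K)@[p[0],p[1],1];d=u[:2].copy()
    for _ in range(20): d=u[:2]/(1+k*(d@d))
    return R@[d[0],d[1],1],o
def at(C,p,z):
    d,o=ray(C,p);return o+d*(z-o[2])/d[2]
def proj(C,X):
    K,k,R,o=C;x=R.T@(np.array(X)-o);d=x[:2]/x[2];d=d*(1+k*(d@d));return (K@[d[0],d[1],1])[:2]
E
python3 - <<'E'
from h import *
for n in("scene","side"):
    C=cam(n);cv2.imwrite(f"pics/{n}.png",grab_frame(n));print(n,C)
    for t,z in(("roller",.107),("strap",.075),("module",0),("socket",.075)):
        for r in landmark_of(t,n)[:3]: print(t,r["confidence"],np.round(r["position"]),at(C,r["position"],z).round(3))
print(get_state()["eef_rot"])
E
```

```text
scene (array([[411.5138942 ,   0.        , 284.48965406],
       [  0.        , 411.5138942 , 212.12413424],
       [  0.        ,   0.        ,   1.        ]]), -0.014195095076304773, array([[-0.78334337,  0.52607532, -0.33108598],
       [ 0.62141713,  0.65025749, -0.43704227],
       [-0.01462602, -0.54809666, -0.83628711]]), array([1.0089288 , 0.5076525 , 1.09106918]))
roller 0.95 [298. 326.] [0.799 0.273 0.107]
roller 0.94 [319. 266.] [0.654 0.184 0.107]
roller 0.87 [182. 184.] [ 0.794 -0.281  0.107]
strap 0.74 [298. 181.] [ 0.503 -0.088  0.075]
strap 0.32 [407. 312.] [0.553 0.41  0.075]
module 0.79 [285. 200.] [ 0.548 -0.097  0.   ]
module 0.24 [264. 194.] [ 0.585 -0.16   0.   ]
socket 0.43 [261. 227.] [ 0.691 -0.027  0.075]
side (array([[425.42920757,   0.        , 276.01385394],
       [  0.        , 425.42920757, 211.57464675],
       [  0.        ,   0.        ,   1.        ]]), -0.03146269267903756, array([[-0.96173012, -0.19094145,  0.19651089],
       [-0.27306687,  0.60883075, -0.74482186],
       [ 0.02257549, -0.76997824, -0.63767065]]), array([0.40515862, 0.79868049, 0.78647539]))
roller 0.88 [254. 276.] [0.6   0.224 0.107]
roller 0.78 [256. 158.] [ 0.737 -0.216  0.107]
roller 0.72 [284. 188.] [ 0.621 -0.098  0.107]
strap 0.95 [332. 206.] [ 0.487 -0.101  0.075]
module 0.71 [335. 165.] [ 0.526 -0.417  0.   ]
module 0.61 [306. 220.] [ 0.555 -0.109  0.   ]
socket 0.45 [252. 209.] [ 0.687 -0.022  0.075]
[[ 9.05666194e-01  4.23991439e-01 -6.11477635e-05]
 [ 4.23991444e-01 -9.05666187e-01  1.17253120e-04]
 [-5.66514256e-06 -1.32118316e-04 -9.99999991e-01]]
```

View pics/scene.png

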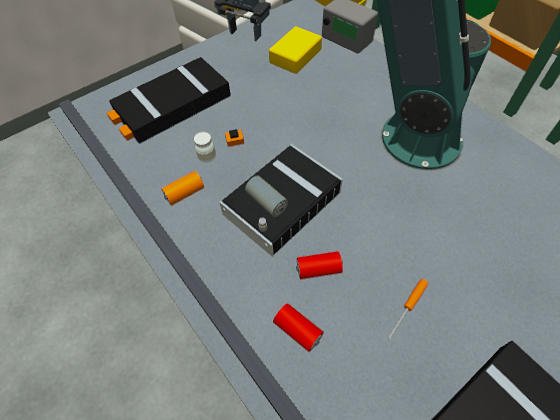

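View pics/side.png

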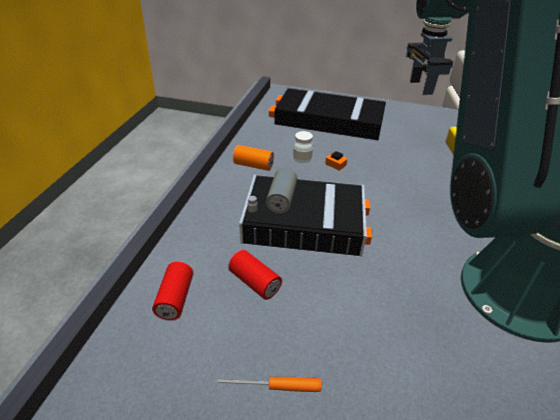

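The scene view shows the grey roller at (266,196) on the near module, its strap at (298,179) on the robot's side and the socket at (263,224). The side view agrees, with the roller at (281,190) and the strap at (330,205). The red and orange rollers are look-alikes.

```bash
cat > m.py <<'E'
from h import *
def rect(C,m,z):
    c=max(cv2.findContours(m.astype(np.uint8),0,1)[0],key=cv2.contourArea)[:,0]
    P=np.array([at(C,p,z)[:2] for p in c],np.float32)*1000
    (x,y),(w,h),a=cv2.minAreaRect(P)
    if w<h:w,h=h,w;a+=90
    return np.round([x,y,w,h,(a+90)%180-90],1)
def ms(n,t,z,near):
    C=cam(n);r=[r for r in masks_of(t,n) if np.hypot(*(np.array(r["extent"][:2])+np.array(r["extent"][2:])/2-near))<25]
    if r: print(n,t,round(r[0]["confidence"],2),r[0]["extent"],rect(C,r[0]["pixels"],z))
    return C,r
E
python3 - <<'E'
from m import *
ray2=[]
for n,a,b in(("scene",(266,196),(298,179)),("side",(281,190),(330,205))):
    grab_frame(n)
    ms(n,"strap",.075,b);C,r=ms(n,"roller",.107,a)
    for q in landmark_of("roller",n):
        if np.hypot(*(np.array(q["position"])-a))<15: print(q["position"],at(C,q["position"],.107).round(3)); ray2.append(ray(C,q["position"])); break
if len(ray2)==2:
    (d,o),(e,p)=ray2; s=np.linalg.lstsq(np.c_[d,-e],p-o,rcond=None)[0];print("tri",o+d*s[0],p+e*s[1])
E
```

```text
scene strap 0.92 [273.2, 163.9, 46.5, 31.0] [ 498.1 -100.   189.3   25.   -81.6]
scene roller 0.76 [244.8, 178.3, 44.0, 42.5] [625.3 -87.1 155.9  70.8 -85.6]
[264.1, 196.3] [ 0.631 -0.088  0.107]
side strap 0.81 [322.5, 184.9, 14.9, 42.3] [ 497.5 -101.7  195.3   27.9  -81.5]
[283.4, 189.7] [ 0.621 -0.089  0.107]
tri [ 0.62704611 -0.0946075   0.09575272] [ 0.62305746 -0.09859363  0.09969507]
```

```bash
python3 -m creep '[0.872,-0.593,-0.2,0,0,0,-0.3,0.872,-0.593,-0.2,0,0,0,-0.3,0.872,-0.593,-0.2,0,0,0,-0.3,0.872,-0.593,-0.2,0,0,0,-0.3,0.872,-0.593,-0.2,0,0,0,-0.3]'; python3 -m creep '[0.872,-0.593,0,0,0,0.093,-0.3,0.872,-0.593,0,0,0,0.093,-0.3,0.872,-0.593,0,0,0,0.093,-0.3,0.872,-0.593,0,0,0,0.093,-0.3,0.872,-0.593,0,0,0,0.093,-0.3]'; python3 -c "
from cell import *
s=get_state();print(s)"
```

```text
t: 1.4
eef_pos: [0.4228, -0.4211, 0.2798]
eef_rot: [[0.906, 0.424, 0.0], [0.424, -0.906, -0.0], [0.0, 0.0, -1.0]]
ft_force: [0.8, -1.5, -0.2]
opening: 0.0594
gripper_force: 0.0
t: 1.9
eef_pos: [0.5477, -0.2108, 0.2796]
eef_rot: [[0.989, 0.145, 0.001], [0.145, -0.989, -0.0], [0.0, 0.0, -1.0]]
ft_force: [1.4, -0.8, -0.4]
opening: 0.0592
gripper_force: 0.0
{'t': 1.9, 'q': array([-2.33275008e+01,  8.45746401e+00,  1.11032283e+02, -1.48379063e-03,
        6.04761197e+01,  5.83364881e+01]), 'qd': array([ 4.88347685e+01,  6.28522075e+00, -7.48337734e+00,  1.82852804e-02,
        9.11866269e-01,  4.85314710e+01]), 'joint_efforts': array([-10.47279954, -60.53328037, -41.58628464,   0.09377401,
         0.07942669,  -1.75485145]), 'eef_pos': array([ 0.54772565, -0.21083161,  0.27963137]), 'eef_rot': array([[ 9.89432881e-01,  1.44990634e-01,  5.38119325e-04],
       [ 1.44990787e-01, -9.89432972e-01, -2.56597376e-04],
       [ 4.95228787e-04,  3.31908225e-04, -9.99999822e-01]]), 'ft_force': array([ 1.37615047, -0.84571104, -0.36340851]), 'wrist_torque': array([-0.01818909,  0.01512185,  0.01568192]), 'gripper_force': 0.0, 'opening': 0.05917284191516318}
```

```bash
python3 -m creep '[0.2,-0.35,0,0,0,0,-0.3,0.2,-0.35,0,0,0,0,-0.3,0.2,-0.35,0,0,0,0,-0.3,0.2,-0.35,0,0,0,0,-0.3,0.2,-0.35,0,0,0,0,-0.3]'; python3 - <<'E'
from m import *
C=cam("wrist");im=grab_frame("wrist");cv2.imwrite("pics/w1.png",im)
for t,z in(("strap",.075),("roller",.139),("socket",.075)):
    for r in masks_of(t,"wrist")[:3]: print(t,r["confidence"],r["extent"],rect(C,r["pixels"],z))
for q in landmark_of("roller","wrist")[:3]: print(q,at(C,q["position"],.107))
print(C[3])
E
```

```text
t: 2.4
eef_pos: [0.591, -0.1, 0.2793]
eef_rot: [[0.989, 0.146, -0.0], [0.146, -0.989, -0.0], [-0.0, 0.0, -1.0]]
ft_force: [0.1, -1.0, 0.1]
opening: 0.0593
gripper_force: 0.0
strap 0.68 [222.5, 262.8, 118.4, 19.3] [ 499.3 -111.9  122.9   19.4  -81.5]
roller 0.9 [5.8, 50.1, 98.4, 127.6] [630.6  95.3 107.4  53.4 -30. ]
roller 0.71 [474.5, 0.1, 84.7, 92.8] [ 740.1 -261.2   74.9   55.1   -2.3]
roller 0.63 [192.4, 110.5, 156.5, 83.8] [627.7 -84.3 121.4  60.  -84.9]
socket 0.86 [187.8, 50.3, 35.8, 34.8] [687.4 -15.7  31.2  27.2 -82.3]
socket 0.17 [192.7, 111.9, 157.1, 82.0] [619.3 -83.3 147.4  71.6 -85. ]
{'position': [50.1, 111.8], 'confidence': 0.95} [0.63231671 0.11079713 0.107     ]
{'position': [270.3, 155.7], 'confidence': 0.87} [ 0.62108866 -0.08516603  0.107     ]
{'position': [526.6, 25.2], 'confidence': 0.82} [ 0.76315595 -0.28181894  0.107     ]
[ 0.66319272 -0.08764633  0.43200597]
```

View pics/w1.png

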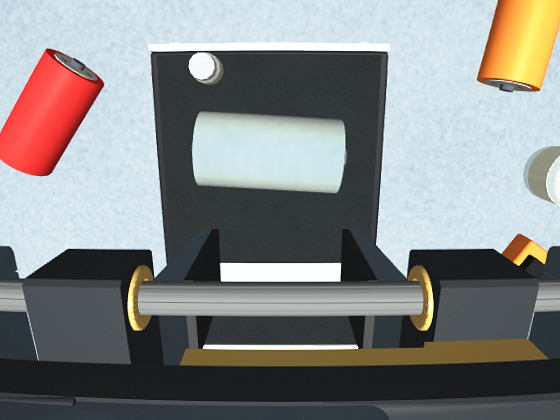

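The wrist view shows the grey roller spanning columns 192-348 and rows 111-194. The socket is at (205,67) and the strap lies behind the fingers at row 270. The roller is about 3° off the strap, so I'll align with it and go to just behind its top line.

```bash
python3 -m creep '[0.154,-0.031,0,0,0,0.018,-0.3,0.154,-0.031,0.15,0,0,0.018,-0.3,0.154,-0.031,0.3,0,0,0.018,-0.3,0.154,-0.031,0.38,0,0,0.018,-0.3,0.154,-0.031,0.38,0,0,0.018,-0.3]'; python3 -m creep '[0,0,0.005,0,0,0,-0.3,0,0,0.01,0,0,0,-0.3,0,0,0.014,0,0,0,-0.3,0,0,0.016,0,0,0,-0.3,0,0,0.016,0,0,0,-0.3]';python3 -m creep '[0,0,0,0,0,0,-0.3]'
```

```text
t: 3.15
eef_pos: [0.6333, -0.0845, 0.1618]
eef_rot: [[0.996, 0.088, -0.006], [0.088, -0.996, 0.001], [-0.006, -0.001, -1.0]]
ft_force: [0.1, 0.1, 1.2]
opening: 0.0595
gripper_force: 0.0
t: 3.65
eef_pos: [0.6357, -0.0843, 0.1611]
eef_rot: [[0.996, 0.089, 0.001], [0.089, -0.996, -0.0], [0.001, 0.0, -1.0]]
ft_force: [-1.3, -1.3, 0.0]
opening: 0.059
gripper_force: 0.0
t: 3.75
eef_pos: [0.6356, -0.0842, 0.1609]
eef_rot: [[0.996, 0.089, 0.0], [0.089, -0.996, -0.0], [0.0, 0.0, -1.0]]
ft_force: [0.1, 0.4, 0.6]
opening: 0.059
gripper_force: 0.0
```

```bash
python3 -m creep '[0,0,0.004,0,0,0,-0.3,0,0,0.007,0,0,0,-0.3,0,0,0.007,0,0,0,-0.3]'; python3 -m creep '[0,0,0.003,0,0,0,-0.3,0,0,0.003,0,0,0,-0.3]';python3 -m creep '[0,0,0.003,0,0,0,-0.3,0,0,0.003,0,0,0,-0.3]'
```

```text
t: 4.05
eef_pos: [0.6353, -0.0842, 0.1582]
eef_rot: [[0.996, 0.089, -0.0], [0.089, -0.996, 0.0], [-0.0, -0.0, -1.0]]
ft_force: [-0.9, 0.3, -1.2]
opening: 0.0587
gripper_force: 0.0
t: 4.25
eef_pos: [0.6359, -0.0842, 0.1579]
eef_rot: [[0.996, 0.089, 0.001], [0.089, -0.996, 0.0], [0.001, 0.0, -1.0]]
ft_force: [-0.4, 0.1, 4.2]
opening: 0.0595
gripper_force: 2.2
t: 4.45
eef_pos: [0.6365, -0.0841, 0.1579]
eef_rot: [[0.996, 0.089, 0.002], [0.089, -0.996, 0.0], [0.002, 0.0, -1.0]]
ft_force: [0.1, 2.5, 11.6]
opening: 0.0596
gripper_force: 5.9
```

```bash
python3 -m creep '[-0.02,0,0,0,0,0,-0.3,-0.05,0,0,0,0,0,-0.3,-0.08,0,0,0,0,0,-0.3,-0.11,0,0,0,0,0,-0.3,-0.14,0,0,0,0,0,-0.3]'; python3 -m creep '[-0.005,0,0,0,0,0,-0.3,-0.005,0,0,0,0,0,-0.3,-0.005,0,0,0,0,0,-0.3]';  python3 - <<'E'
from m import *
C=cam("wrist");im=grab_frame("wrist");cv2.imwrite("pics/w2.png",im)
for t,z in(("roller",.139),):
    for r in masks_of(t,"wrist")[:4]: print(t,r["confidence"],r["extent"],rect(C,r["pixels"],z))
for n in("wrist","side","scene"):
  C=cam(n);grab_frame(n)
  for q in landmark_of("roller",n)[:4]: print(n,q,at(C,q["position"],.107))
E
```

```text
t: 4.95
eef_pos: [0.5944, -0.0879, 0.1578]
eef_rot: [[0.996, 0.089, 0.002], [0.089, -0.996, 0.0], [0.002, 0.0, -1.0]]
ft_force: [0.3, 3.2, 11.2]
opening: 0.0594
gripper_force: 5.9
t: 5.25
eef_pos: [0.5931, -0.088, 0.1578]
eef_rot: [[0.996, 0.089, 0.002], [0.089, -0.996, 0.0], [0.002, 0.0, -1.0]]
ft_force: [-0.4, 3.2, 11.7]
opening: 0.0592
gripper_force: 5.9
roller 0.88 [157.6, 165.4, 248.2, 115.8] [611.3 -85.  120.   58.1 -85.2]
roller 0.81 [3.5, 60.6, 39.4, 127.7] [646.2  40.9  59.2  22.2  -4.5]
wrist {'position': [279.7, 223.5], 'confidence': 0.55} [ 0.60162061 -0.08526344  0.107     ]
side {'position': [253.5, 272.6], 'confidence': 0.88} [0.60466259 0.21570824 0.107     ]
side {'position': [251.6, 158.8], 'confidence': 0.88} [ 0.74956869 -0.20755382  0.107     ]
side {'position': [290.5, 189.6], 'confidence': 0.85} [ 0.60272638 -0.09523107  0.107     ]
side {'position': [169.8, 290.7], 'confidence': 0.58} [0.7520188  0.31271124 0.107     ]
scene {'position': [180.3, 187.1], 'confidence': 0.97} [ 0.80627796 -0.27311871  0.107     ]
scene {'position': [271.2, 190.3], 'confidence': 0.92} [ 0.60189557 -0.09200088  0.107     ]
scene {'position': [316.9, 266.7], 'confidence': 0.88} [0.65968739 0.18132548 0.107     ]
scene {'position': [296.7, 326.8], 'confidence': 0.78} [0.8025045  0.27181082 0.107     ]
```

View pics/w2.png

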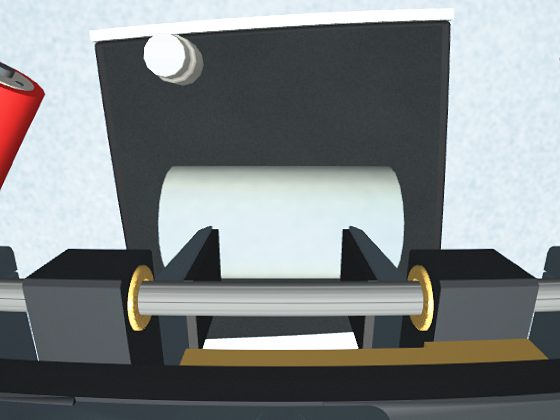

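The roller sits level at rows 165-281, moved about 21 mm and still square to the fingers. It rolls as expected.

```bash
python3 -m creep '[0,0,-0.03,0,0,0,-0.3,0,0,-0.03,0,0,0,-0.3,0.073,0,-0.03,0,0,0,-0.3,0.073,0,-0.02,0,0,0,-0.3,0.073,0,0,0,0,0,-0.3]'; python3 -m creep '[0,0,0,0,0,0,-0.3,0,0,0,0,0,0,-0.3,-0.03,0,0,0,0,0,-0.3,-0.06,0,0,0,0,0,-0.3,-0.09,0,0,0,0,0,-0.3]';  python3 -m creep '[-0.03,0,0,0,0,0,-0.3,-0.06,0,0,0,0,0,-0.3,-0.083,0,0,0,0,0,-0.3,-0.083,0,0,0,0,0,-0.3,-0.083,0,0,0,0,0,-0.3]'; python3 - <<'E'
from m import *
for n in("wrist","side","scene"):
  C=cam(n);grab_frame(n)
  for q in landmark_of("roller",n)[:5]:
    p=at(C,q["position"],.107)
    if abs(p[1]+.09)<.03: print(n,q["confidence"],p)
E
```

```text
t: 6.15
eef_pos: [0.6145, -0.0862, 0.1571]
eef_rot: [[0.996, 0.089, 0.001], [0.089, -0.996, -0.0], [0.001, 0.0, -1.0]]
ft_force: [-3.6, 8.3, 90.1]
opening: 0.0594
gripper_force: 45.3
t: 6.65
eef_pos: [0.5875, -0.0886, 0.1578]
eef_rot: [[0.996, 0.089, 0.003], [0.089, -0.996, -0.0], [0.002, 0.0, -1.0]]
ft_force: [-0.3, 2.3, 17.6]
opening: 0.0593
gripper_force: 8.6
t: 7.15
eef_pos: [0.5627, -0.0908, 0.1577]
eef_rot: [[0.996, 0.089, 0.002], [0.089, -0.996, 0.0], [0.002, 0.0, -1.0]]
ft_force: [-0.3, 3.5, 17.2]
opening: 0.0592
gripper_force: 8.5
wrist 0.77 [ 0.57665999 -0.08828126  0.107     ]
side 0.76 [ 0.57499661 -0.09888015  0.107     ]
scene 0.73 [ 0.57852242 -0.09016209  0.107     ]
```

```bash
python3 -m creep '[0,0,-0.02,0,0,0,-0.3,0,0,-0.03,0,0,0,-0.3,0.073,0,-0.03,0,0,0,-0.3,0.088,0,-0.03,0,0,0,-0.3,0.088,0,-0.018,0,0,0,-0.3]'; python3 -m creep '[0,0,0.006,0,0,0,-0.3,0,0,0.01,0,0,0,-0.3,0,0,0.013,0,0,0,-0.3,0,0,0.016,0,0,0,-0.3,0,0,0.016,0,0,0,-0.3]'; python3 -m creep '[-0.02,0,0,0,0,0,-0.3,-0.05,0,0,0,0,0,-0.3,-0.08,0,0,0,0,0,-0.3,-0.11,0,0,0,0,0,-0.3,-0.14,0,0,0,0,0,-0.3]';  python3 -m creep '[-0.02,0,0,0,0,0,-0.3,-0.033,0,0,0,0,0,-0.3,-0.033,0,0,0,0,0,-0.3]'; python3 - <<'E'
from m import *
for n in("wrist","side","scene"):
  C=cam(n);grab_frame(n)
  for q in landmark_of("roller",n)[:5]:
    p=at(C,q["position"],.107)
    if abs(p[1]+.09)<.03: print(n,q["confidence"],p)
E
```

```text
t: 7.95
eef_pos: [0.5886, -0.0884, 0.1619]
eef_rot: [[0.996, 0.089, 0.0], [0.089, -0.996, -0.0], [0.0, 0.0, -1.0]]
ft_force: [-0.3, 0.3, -0.6]
opening: 0.0595
gripper_force: 0.0
t: 8.45
eef_pos: [0.589, -0.0883, 0.1579]
eef_rot: [[0.996, 0.089, 0.001], [0.089, -0.996, 0.0], [0.001, -0.0, -1.0]]
ft_force: [0.3, 2.3, 7.4]
opening: 0.0591
gripper_force: 3.4
t: 8.95
eef_pos: [0.5467, -0.0921, 0.1579]
eef_rot: [[0.996, 0.089, 0.001], [0.089, -0.996, 0.0], [0.001, 0.0, -1.0]]
ft_force: [-0.8, 2.7, 7.3]
opening: 0.0589
gripper_force: 3.9
t: 9.25
eef_pos: [0.5367, -0.093, 0.1579]
eef_rot: [[0.996, 0.089, 0.001], [0.089, -0.996, 0.0], [0.001, 0.0, -1.0]]
ft_force: [0.2, 2.7, 7.3]
opening: 0.0593
gripper_force: 3.2
wrist 0.76 [ 0.54942854 -0.08979618  0.107     ]
side 0.69 [ 0.54343573 -0.09043689  0.107     ]
side 0.59 [ 0.54999948 -0.1044781   0.107     ]
scene 0.68 [ 0.55324825 -0.08843083  0.107     ]
```

```bash
python3 -m creep '[0,0,-0.02,0,0,0,-0.3,0,0,-0.03,0,0,0,-0.3,0.073,0,-0.03,0,0,0,-0.3,0.088,0,-0.03,0,0,0,-0.3,0.088,0,-0.016,0,0,0,-0.3]'; python3 -m creep '[0,0,0.006,0,0,0,-0.3,0,0,0.01,0,0,0,-0.3,0,0,0.013,0,0,0,-0.3,0,0,0.016,0,0,0,-0.3,0,0,0.016,0,0,0,-0.3]'; python3 -m creep '[-0.02,0,0,0,0,0,-0.3,-0.05,0,0,0,0,0,-0.3,-0.08,0,0,0,0,0,-0.3,-0.11,0,0,0,0,0,-0.3,-0.14,0,0,0,0,0,-0.3]';  python3 -m creep '[-0.02,0,0,0,0,0,-0.3,-0.033,0,0,0,0,0,-0.3,-0.033,0,0,0,0,0,-0.3]'; python3 - <<'E'
from m import *
for n in("wrist","side","scene"):
  C=cam(n);grab_frame(n)
  for q in landmark_of("roller",n)[:5]:
    p=at(C,q["position"],.107)
    if abs(p[1]+.09)<.03: print(n,q["confidence"],p)
for n,a in(("scene",(290,187)),("side",(318,190))): C,r=ms(n,"roller",.107,a);ms(n,"strap",.075,a)
cv2.imwrite("pics/s2.png",cv2.resize(np.hstack([grab_frame("side")[140:280,200:400],grab_frame("scene")[130:270,190:390]]),(800,280)))
E
```

```text
t: 10.05
eef_pos: [0.5636, -0.0907, 0.1623]
eef_rot: [[0.996, 0.089, 0.001], [0.089, -0.996, -0.0], [0.001, 0.0, -1.0]]
ft_force: [0.1, 0.8, 0.0]
opening: 0.0591
gripper_force: 0.0
t: 10.55
eef_pos: [0.5636, -0.0906, 0.1579]
eef_rot: [[0.996, 0.089, 0.001], [0.089, -0.996, 0.0], [0.001, -0.0, -1.0]]
ft_force: [-0.9, 3.2, 7.5]
opening: 0.0597
gripper_force: 3.5
t: 11.05
eef_pos: [0.5213, -0.0944, 0.1579]
eef_rot: [[0.996, 0.089, 0.001], [0.089, -0.996, 0.0], [0.001, 0.0, -1.0]]
ft_force: [0.5, 2.5, 8.6]
opening: 0.0592
gripper_force: 4.0
t: 11.35
eef_pos: [0.5114, -0.0953, 0.1579]
eef_rot: [[0.996, 0.089, 0.001], [0.089, -0.996, 0.0], [0.001, 0.0, -1.0]]
ft_force: [0.3, 3.3, 7.0]
opening: 0.0595
gripper_force: 3.3
wrist 0.74 [ 0.52521193 -0.09240681  0.107     ]
side 0.56 [ 0.52604905 -0.10974962  0.107     ]
scene 0.66 [ 0.52117981 -0.09275518  0.107     ]
scene strap 0.53 [309.2, 188.0, 7.9, 7.3] [487.  -26.4  39.8  24.7 -79.1]
side roller 0.75 [303.9, 175.1, 27.7, 45.0] [523.  -89.7 177.2  64.4 -84.7]
```

View pics/s2.png

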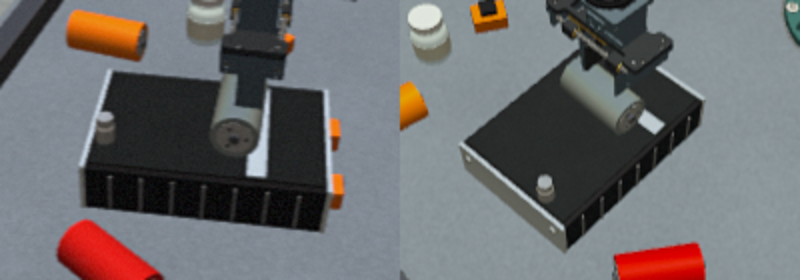

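Side inset: the roller end is at (233,140), just short of the strap at (260,150), and the socket is undisturbed. About 26 mm remains, which is one more stroke, then I lift clear.

```bash
python3 -m creep '[0,0,-0.02,0,0,0,-0.3,0,0,-0.03,0,0,0,-0.3,0.073,0,-0.03,0,0,0,-0.3,0.088,0,-0.03,0,0,0,-0.3,0.088,0,-0.016,0,0,0,-0.3]'; python3 -m creep '[0,0,0.006,0,0,0,-0.3,0,0,0.01,0,0,0,-0.3,0,0,0.013,0,0,0,-0.3,0,0,0.016,0,0,0,-0.3,0,0,0.016,0,0,0,-0.3]'; python3 -m creep '[-0.02,0,0,0,0,0,-0.3,-0.05,0,0,0,0,0,-0.3,-0.08,0,0,0,0,0,-0.3,-0.11,0,0,0,0,0,-0.3,-0.14,0,0,0,0,0,-0.3]';  python3 -m creep '[-0.02,0,0,0,0,0,-0.3,-0.035,0,0,0,0,0,-0.3,-0.035,0,0,0,0,0,-0.3,-0.035,0,0,0,0,0,-0.3]'; python3 -m creep '[0,0,-0.02,0,0,0,-0.3,0,0,-0.1,0,0,0,-0.3,0,0,-0.25,0,0,0,-0.3,0.2,0,-0.4,0,0,0,-0.3,0.3,0,-0.5,0,0,0,-0.3]'; python3 -m creep '[0.1,0,0,0,0,0,-0.3,0.1,0,0,0,0,0,-0.3,0.1,0,0,0,0,0,-0.3]'; python3 - <<'E'
from m import *
for n in("wrist","side","scene"):
  C=cam(n);im=grab_frame(n);cv2.imwrite(f"pics/f_{n}.png",im)
  for q in landmark_of("roller",n)[:5]:
    p=at(C,q["position"],.107)
    if abs(p[1]+.09)<.03: print(n,q["confidence"],p)
  for t,z in(("strap",.075),("roller",.139)):
    for r in masks_of(t,n)[:5]:
      R=rect(C,r["pixels"],z)
      if abs(R[1]+90)<40: print(n,t,r["confidence"],R)
E
```

```text
t: 12.45
eef_pos: [0.5382, -0.093, 0.1623]
eef_rot: [[0.996, 0.089, 0.001], [0.089, -0.996, -0.0], [0.001, 0.0, -1.0]]
ft_force: [0.2, 0.4, 0.4]
opening: 0.0594
gripper_force: 0.0
t: 12.95
eef_pos: [0.5382, -0.0929, 0.1579]
eef_rot: [[0.996, 0.089, 0.001], [0.089, -0.996, 0.0], [0.001, -0.0, -1.0]]
ft_force: [0.5, 3.3, 7.3]
opening: 0.0594
gripper_force: 3.7
t: 13.45
eef_pos: [0.496, -0.0967, 0.1579]
eef_rot: [[0.996, 0.089, 0.001], [0.089, -0.996, 0.0], [0.001, 0.0, -1.0]]
ft_force: [0.3, 2.0, 8.4]
opening: 0.0593
gripper_force: 3.9
t: 13.85
eef_pos: [0.4858, -0.0976, 0.1579]
eef_rot: [[0.996, 0.089, 0.001], [0.089, -0.996, 0.0], [0.001, 0.0, -1.0]]
ft_force: [-0.7, 2.8, 7.7]
opening: 0.0593
gripper_force: 3.8
t: 14.35
eef_pos: [0.5628, -0.0907, 0.2978]
eef_rot: [[0.996, 0.088, 0.001], [0.088, -0.996, -0.0], [0.001, 0.0, -1.0]]
ft_force: [0.1, -0.3, 0.5]
opening: 0.0594
gripper_force: 0.0
t: 14.65
eef_pos: [0.5917, -0.088, 0.2953]
eef_rot: [[0.996, 0.089, -0.001], [0.089, -0.996, 0.0], [-0.001, -0.0, -1.0]]
ft_force: [-1.1, -0.0, -1.0]
opening: 0.0594
gripper_force: 0.0
wrist 0.62 [ 0.49586416 -0.09504071  0.107     ]
wrist roller 0.56 [528.  -91.7 107.4  32.1 -84.9]
side 0.95 [ 0.50441989 -0.09687888  0.107     ]
side roller 0.72 [494.  -60.  195.   61.4 -82.7]
scene 0.85 [ 0.50348374 -0.10585237  0.107     ]
scene roller 0.61 [518.8 -74.1 138.3  68.3 -84.3]
```

View pics/f_wrist.png

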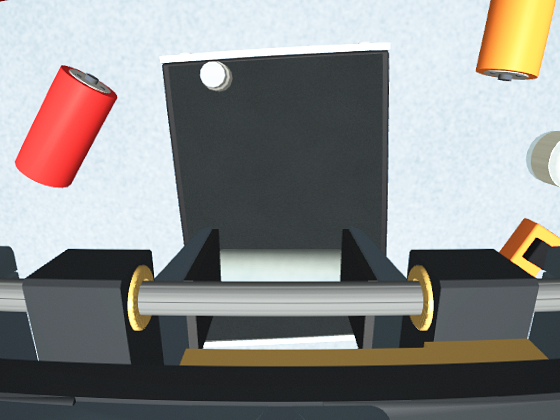

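View pics/f_side.png

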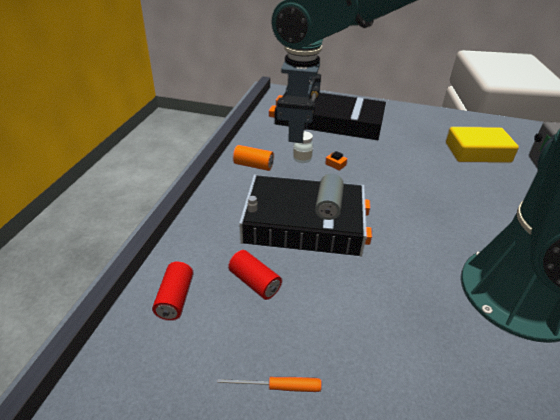

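The roller lies over the strap in the side view, at (330,197) with the strap's end showing at (328,224). I'll do one overlay check of the predicted outline before handing in.

```bash
python3 - <<'E'
from m import *
out=[]
a=np.deg2rad(-84.9);ax=np.array([np.cos(a),np.sin(a),0]);pe=np.array([-ax[1],ax[0],0])
for n,x0,y0 in(("side",290,150),("scene",260,130)):
    C=cam(n);im=cv2.resize(cv2.imread(f"pics/f_{n}.png")[y0:y0+100,x0:x0+80],None,fx=5,fy=5,interpolation=2)
    P=[proj(C,np.array([.497,-.0955,.107])+ax*s+.032*(pe*np.cos(t)+np.array([0,0,1])*np.sin(t))) for s in(-.06,.06) for t in np.linspace(0,6.28,60)]
    H=cv2.convexHull(((np.array(P)-[x0,y0]+.5)*5).astype(np.int32));cv2.polylines(im,[H],True,(0,255,0),1)
    b=np.deg2rad(-81.5);d=np.array([np.cos(b),np.sin(b),0]);e=np.array([-d[1],d[0],0]);o=np.array([.498,-.101,.075])
    S=[proj(C,o+d*.095*i+e*.012*j) for i,j in((1,1),(1,-1),(-1,-1),(-1,1))]
    cv2.polylines(im,[((np.array(S)-[x0,y0]+.5)*5).astype(np.int32)],True,(0,0,255),1);out.append(im)
cv2.imwrite("pics/chk.png",np.hstack(out))
E
```

```text
(no output)
```

View pics/chk.png

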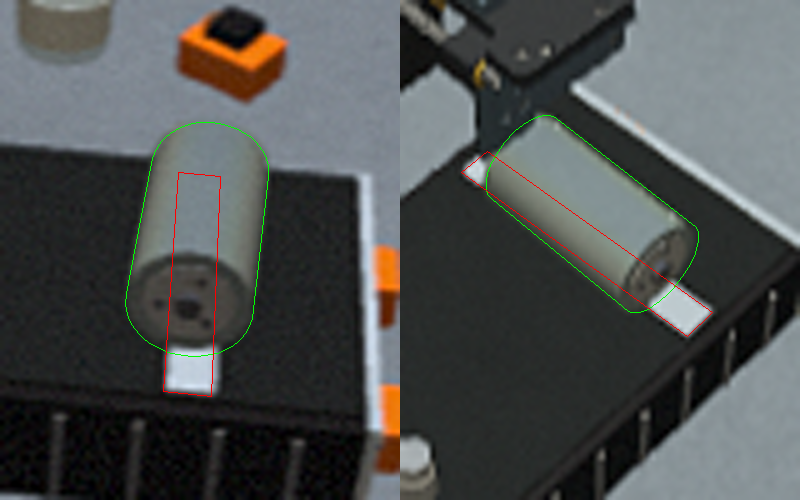

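The predicted outlines match the roller and strap in both views to within about 2 mm: roller end at (190,305) on the left and (660,270) on the right. The roller is centred on the strap, so I'm handing in.

```bash
python3 -c "
from cell import *
print(finish_job())"
```

```text
the job is handed in; nothing more can be done
None
```

I rolled the roller onto the strap in five top-only strokes and handed the job in at about 15 s: it lies within about 2 mm of the strap's centre line by camera, the bystanders in view look unmoved, and the hand is clear; one fingertip touchdown read 90 N (limit 120 N), and the hand-in returned no verdict.

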